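# Open the fume extractor and park its bayonet lid on the bar

## Robot

A 7-joint arm with a two-finger parallel gripper is mounted at the origin on the work surface. World frame = base frame: x ahead of the robot, y to its left, z up, the work surface at z = 0. Lengths are in m, angles in rad, forces in N, time in s.
With the tool pointing down it reaches from about 0.425 to 0.925 m from the base axis. Payload 6.8 kg.
Tool frame: the origin (TCP) lies at the very end of the fingers, on their centre line; the grasp point (between the pads) lies 19 mm behind it; z points along the fingers, y is the line along which they close (so a half turn about z gives the same grasp; the last joint's range is limited). The gripper opens to 85 mm and grips with 20 to 120 N. Pads are 22 mm wide; open, the fingers measure 114 mm over their backs; the gripper's body (76 mm by 85 mm) begins 54 mm behind the grasp point. The pads swing forward as they close: fully open they stand 13 mm farther back than shut.
Start: joints at [-1.356, 0.477, 0.022, 1.555, -0.011, 1.109, -0.083], TCP at [0.214, 0.64, 0.231] pointing down, gripper open.
Joint ranges: [-2.96, 2.96], [-0.34, 2.1], [-1.41, 1.46], [0.24, 2.44], [-1.37, 4.51], [0.17, 1.92], [-2.96, 2.96]. Speed limits (rad/s): [2.39, 2.39, 3.14, 3.14, 3.14, 3.14, 3.14].

## Interface

Orientations are given as a rotation vector (axis times angle).
In Python, from bench import r gives the robot as it stands.
- The arm moves only by the tool play_rows, never from a script. Its argument "targets" is text: rows parted by semicolons, each of 5 numbers parted by spaces: the closure, from -1 (fully open) to 1 (shut), then the shift along the tool's x, y, z in m, then the turn about the tool's z in rad. In form: gripper dx dy dz spin; .... A call has 1 to 8 rows; each row is the pose to reach, as a shift and turn from the pose commanded when the call began, along the tool's axes at that moment; what a row does not reach only later rows make up. A row lasts 1/12 s, in which the tool goes at most 41.7 mm and 7.16 degrees, less where a joint would pass 70% of its speed; a pose out of reach is approached as far as the arm can. A call with a gripper value outside its range is refused whole. The fingers move at their own pace and stop on an object; "squeeze" is the grip in N (left out, the last holds). Time passes only in rows, so rows that repeat a pose let the fingers close. It gives the time, the measured TCP pose, the force, the opening and the grip force at its end, in the units of the state.
- r.get_obs(): the state, without advancing time (a new reading comes with each control period).
- r.grab_frame(name): name is "side" or "top"; returns the picture (420x560x3 uint8, red, green, blue); there is no depth.
- r.camera_info(name): a dict with "fov_y" (degrees; the focal length in pixels is half the picture's height over the tangent of half this angle, whatever the lens; pixels are square), "cx", "cy" (the principal point, pixels), "k1" (the pictures are not rectified: a ray, as slopes to the right and down, at radius r is drawn at 1 + k1 r^2 times it, then the intrinsics apply), "position" and "rotation" of the camera in the world. Camera axes: x right, y down, z forward; pixel columns grow to the right and rows downward; lengths in m; the calibration is good to about 2 mm. A picture is of the moment at which its call begins. camera_info takes no time and is no camera call.
- r.hand_in(): hands the job in; it is judged then, once.
The state is a dict: "clock": time; "joints": joint angles; "qvel": joint speeds; "tau": joint torques, N m; "tcp_pos": TCP position; "orientation": TCP orientation; "contact_force": force on the tool from outside, world axes, zero at the start; "moment": the same for the moment, N m; "grip_width": finger opening in m; "gripper_force": force on a finger pad.
Only numpy, scipy, OpenCV 4.12 (cv2) and the standard library are available. Lean on these libraries where they do the work, as an engineer would, in place of code of your own. Each camera call takes 0.05 s, during which the arm holds its last target. There are 200 camera calls.

## Task

Open the bench fume extractor for a filter change: turn its lid anticlockwise (seen from above) until the lugs reach the slots, lift it free by the loop handle, set it down gently, flat on the blue mat, and let go. Then pick it up again by one of its two side tabs, so that the loop is clear, and hang the loop over the parking bar from the bar's free end, so that the lid hangs level and still there. Leave everything else on the bench where it is.

Things in the scene. Friction and masses are not known exactly. Their poses are not given: they have to be found in the camera images.
- lid: Lid, about 0.3 kg: aluminium disc 132 mm across, 12 mm thick; three yellow lugs on its rim (25 mm wide, 7 mm thick, out to 78 mm from the axis, each marked by a yellow stroke on top) at 90, 210 and 330 degrees from its x axis. Orange loop handle in the middle, spanning along x; an upright blue tab on either side of it at x = +-61 mm. Origin: centre of the underside; z up.
- lid_loop (a point): Centre of the underside of the loop's top beam, 48 mm above the lid's underside. The beam is 48 mm long (lid's x), 12 mm thick (y), 10 mm high. Its two legs are 6 mm thick, outer faces at x = +-24 mm. The opening, 36 mm wide and 36 mm high (down to the disc), looks along the lid's y axis: the bar passes through it along y. Axes as the lid's.
- lid_tab0 (a point): Grip point in the blue tab at the lid's +x, 36 mm above the lid's underside. The tab is 8 mm thick (lid's x), 36 mm wide (y) and rises 40 mm from the disc's top, to 16 mm above this point; 33 mm are free between tab and loop leg. Axes as the lid's.
- lid_tab1 (a point): The same in the tab at the lid's -x.
- extractor: Fume extractor: fixed white round bowl 176 mm across with a black bayonet collar. Origin: centre of its underside. The lid is free to lift when its x axis points along the extractor's x axis (within about 6 degrees). It starts turned 0.6 to 1.2 rad clockwise of that, seen from above, and turns anticlockwise easily; stops end the turn 4 degrees past the slots' middle, where it still lifts.
- seat (a point): Centre of the extractor's seat, 90 mm above the table, on which the lid rests loosely. The collar rises 15 mm above it, inner radius 69 mm, and overhangs the lugs with 3 mm play, save for three open slots 36 degrees wide at 90, 210 and 330 degrees from the extractor's x axis.
- mat: Blue silicone mat, fixed, 200 mm (x) by 190 mm (y), 4 mm thick. Origin: centre of its underside.
- bar_stand: Fixed stand with the parking bar: level steel bar, 12 mm diameter, axis 174 mm above the table, along the stand's x. Origin: on the table, under the hanging place. Free end (red cap, 18 mm diameter) at x = -56 mm, towards the robot; the post, 182 mm high, begins at x = 150 mm. A hung lid reaches 78 mm to each side of its loop: hang the loop between x = -40 and +60 mm.
- bar_mid (a point): Point on the bar's axis above the stand's origin; axes as the stand's.
- phone: Bystander: phone 147 x 71 x 8 mm, lying under the parking bar.
- parts_tray: Bystander: blue divided tray 80 x 150 x 18 mm beyond the mat.
- screwdriver: Bystander: red screwdriver 160 mm long, lying near the robot.
- cleaner_bottle: Bystander: bottle 56 mm across, 130 mm high, at the near left.
- tape_roll: Bystander: yellow tape roll 90 mm across, 20 mm high, at the near right.
- spudger: Bystander: green and steel opening blade 90 mm long, lying near the robot.
There are look-alikes about, which are no part of the job. Several things have the shape of the lid; the one meant has the colours described above.

How it is judged:
On the way, in this order (a step that is already met when the one before it is completed fails the run):
1. the lid has been turned and lifted by its loop at least 30 mm off its seat (z of lid in the frame of extractor above 0.12 m and distance between the grasp point and lid_loop below 0.04 m), for 0.1 s.
2. the lid lies flat on the mat, let go and at rest, its centre within 60 mm of the mat's (horizontal distance between lid and mat below 0.06 m and contact force between lid and mat above 0.5 N and contact force between the fingers and lid below 0.5 N and angle between lid's own z axis and vertical below 0.1 rad and linear speed of lid below 0.02 m/s), for 0.2 s.
3. the lid has been picked up by a side tab, at least 20 mm off the mat (z of lid in the frame of mat above 0.024 m and contact force between the fingers and lid above 1 N and (distance between the grasp point and lid_tab0 below 0.03 m or distance between the grasp point and lid_tab1 below 0.03 m)), for 0.1 s.
At the end, for the whole second after the job is handed in: The lid hangs by its loop on the bar, released, level within 0.2 rad and still (0.03 m/s, 0.4 rad/s): the underside of its beam is 2 to 12 mm above the bar's axis, centred within 15 mm sideways, between 50 mm before and 75 mm beyond the stand's origin along the bar (x of lid_loop in the frame of bar_mid between -0.05 and 0.075 m and y of lid_loop in the frame of bar_mid between -0.015 and 0.015 m and z of lid_loop in the frame of bar_mid between 0.002 and 0.012 m and angle between lid's own z axis and vertical below 0.2 rad and contact force between lid and bar_stand above 1 N and linear speed of lid below 0.03 m/s and angular speed of lid below 0.4 rad/s); the robot touches nothing.
It fails at once if the lid is dropped (moves faster than 0.6 m/s with no finger on it) (linear speed of lid above 0.6 m/s and contact force between the fingers and lid below 0.5 N).
It fails at once if a bystander is moved by more than 30 mm (distance of any of phone, parts_tray, screwdriver, cleaner_bottle, tape_roll, spudger from where it was at the start of the episode above 0.03 m).
It also fails if it takes over 72 s, if anything falls off the work surface, if the arm or the gripper's body presses on something with over 40 N, if the wrist force passes 120 N, or if a joint passes its speed limit or range.

## Working session

There is one attempt and no reset: what is moved stays moved. The work goes in short steps, Python scripts to look and compute and a tool call to move; the robot and the scene stay as the last step left them, time stands still between calls to the robot, and variables do not carry over. Pictures are saved under pics/ and viewed, at most 12 in all, crops included, and the job is handed in when it is done.

Besides the shell and the picture viewer there is one more tool, called after ">>>" as name(argument=value, ...) on one line, values as JSON. play_rows: Moves the arm, as the interface text tells. Its arguments: {"type":"object","properties":{"targets":{"type":"string"},"squeeze":{"type":"number"}},"required":["targets"]}

```bash
mkdir -p pics; ls
python3 - <<'E'
from bench import r
import cv2
for n in("side","top"):
    f=r.grab_frame(n); cv2.imwrite(f"pics/{n}0.png",f[:,:,::-1]); print(n,r.camera_info(n))
print(r.get_obs())
E
```

```text
pics
side {'fov_y': 51.36587824145471, 'cx': 276.2252013710185, 'cy': 207.96596456188735, 'k1': -0.019587907283767792, 'position': array([-0.10999138, -0.96203639,  0.9990122 ]), 'rotation': array([-2.13060269,  0.731048  , -0.33603852])}
top {'fov_y': 50.886212981840444, 'cx': 274.0696818843495, 'cy': 211.91332501555053, 'k1': -0.09857774681445101, 'position': array([ 0.41776014, -0.06273449,  1.39417043]), 'rotation': array([-2.19141713,  2.14134703, -0.09769591])}
{'clock': 0.1, 'joints': array([-1.35612165,  0.47765996,  0.02236244,  1.55632796, -0.01150013,
        1.10930868, -0.08313484]), 'qvel': array([ 0.00037181, -0.00105395,  0.0002672 , -0.00250812, -0.00068509,
       -0.00072902,  0.00078183]), 'tau': array([ 3.93156050e-03, -5.97762823e+01,  1.61318455e+00, -2.81956923e+01,
        1.28337799e-02,  5.02422190e-03, -1.18548405e-05]), 'tcp_pos': array([0.21396511, 0.63964114, 0.23047227]), 'orientation': array([-5.04843628e-01, -3.10062851e+00,  2.46589491e-03]), 'contact_force': array([0.47186648, 0.11506798, 0.41359782]), 'moment': array([ 0.03841881, -0.01855487,  0.05376015]), 'gripper_force': 0.0, 'grip_width': 0.08514654473115524}
```

Run:
```python
import cv2,numpy as np
a=cv2.imread('pics/side0.png');b=cv2.imread('pics/top0.png')
cv2.imwrite('pics/both0.png',cv2.resize(np.hstack([a,b]),(800,300),interpolation=cv2.INTER_AREA))
```

```text
(no output)
```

View pics/top0.png

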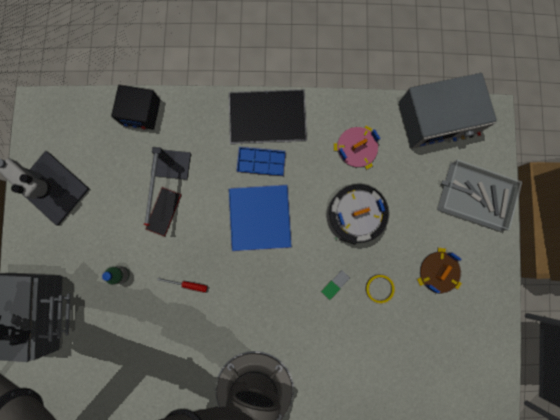

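View pics/side0.png

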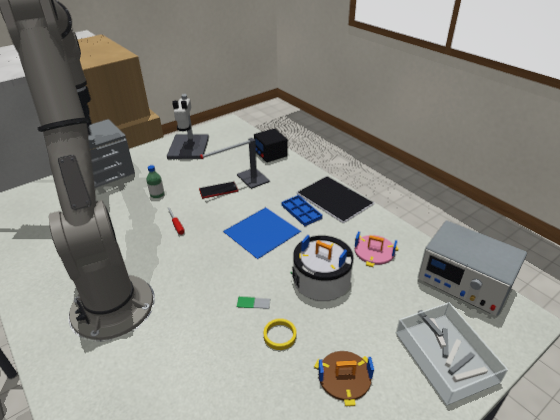

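The top view shows three lid-shaped things: a pink disc at (360,147), an aluminium one on the round bowl at (359,213), and a brown one at (440,272). The one at (359,213) fits, being aluminium, with yellow lugs and sitting in the black-collared bowl. The mat is at (260,217), the bar runs from about (150,225) to (155,152) and the phone is at (162,213). I'll confirm the lid in a crop and measure.

```bash
cat > h.py <<'E'
import numpy as np,cv2
from scipy.spatial.transform import Rotation as R
from bench import r
def cam(n):
    c=r.camera_info(n); f=210/np.tan(np.radians(c['fov_y'])/2)
    return c,f,R.from_rotvec(c['rotation']).as_matrix()
def ray(n,uv):
    c,f,M=cam(n); uv=np.atleast_2d(np.array(uv,float))
    d=(uv-[c['cx'],c['cy']])/f; s=d.copy()
    for _ in range(20): s=d/(1+c['k1']*(s**2).sum(1,keepdims=True))
    return c['position'],np.c_[s,np.ones(len(s))]@M.T
def plane(n,uv,z):
    p,d=ray(n,uv); return p+d*((z-p[2])/d[:,2])[:,None]
def proj(n,P):
    c,f,M=cam(n); q=(np.atleast_2d(P)-c['position'])@M; s=q[:,:2]/q[:,2:]
    return s*(1+c['k1']*(s**2).sum(1,keepdims=True))*f+[c['cx'],c['cy']]
def tri(uv1,uv2):
    p,d=ray('side',uv1);q,e=ray('top',uv2);d=d[0];e=e[0]
    t=np.linalg.lstsq(np.c_[d,-e],q-p,rcond=None)[0]
    a=p+t[0]*d;b=q+t[1]*e; return (a+b)/2,np.linalg.norm(a-b)
HSV={'orange':((5,150,100),(17,255,255)),'blue':((105,130,60),(125,255,255)),'yellow':((22,150,100),(33,255,255)),'red':((0,170,70),(4,255,255))}
def blobs(img,col,roi=None,amin=6):
    m=cv2.inRange(cv2.cvtColor(img,cv2.COLOR_RGB2HSV),*HSV[col])
    if roi:
        k=np.zeros_like(m);k[roi[1]:roi[3],roi[0]:roi[2]]=255;m&=k
    n,l,s,c=cv2.connectedComponentsWithStats(m)
    return [(s[i,4],c[i].round(1),cv2.minAreaRect(np.argwhere(l==i)[:,::-1].astype(np.float32))) for i in range(1,n) if s[i,4]>=amin]
E
python3 - <<'E'
from h import *
t=cv2.cvtColor(cv2.imread('pics/top0.png'),cv2.COLOR_BGR2RGB);s=cv2.cvtColor(cv2.imread('pics/side0.png'),cv2.COLOR_BGR2RGB)
for n,im,roi in(('top',t,(325,178,392,248)),('side',s,(285,225,360,305))):
  for c in('orange','blue','yellow'):
    for b in blobs(im,c,roi,4): print(n,c,b[0],b[1],[np.round(x,1) for x in b[2]])
    
for b in blobs(t,'blue',(222,178,300,260),500): bx=cv2.boxPoints(b[2]);print('mat',plane('top',bx,.004).round(4), plane('top',b[1],.004))
for n,im,roi in(('top',t,(130,130,200,245)),('side',s,(190,130,270,200))):
  for b in blobs(im,'red',roi,1): print(n,'red',b[0],b[1])
a=cv2.resize(t[173:253,320:400],(400,400),interpolation=cv2.INTER_CUBIC)
b=cv2.resize(s[225:305,282:362],(400,400),interpolation=cv2.INTER_CUBIC)
cv2.imwrite('pics/lid.png',np.hstack([a,b])[:,:,::-1])
a=cv2.resize(t[140:245,130:215],(450,556),interpolation=cv2.INTER_CUBIC)
b=cv2.resize(s[130:210,190:275],(350,330),interpolation=cv2.INTER_CUBIC)
o=np.zeros((556,800,3),np.uint8);o[:,:450]=a;o[:330,450:]=b;cv2.imwrite('pics/bar.png',o[:,:,::-1])
E
```

```text
top orange 55 [361.5 211.4] [array([361.4, 211.4]), array([ 3.5, 15.8]), np.float64(71.6)]
top blue 43 [381.3 205.6] [array([381.4, 205.2]), array([11.4,  3.8]), np.float64(71.6)]
top blue 31 [340.6 218.6] [array([340.5, 218.7]), array([11.1,  2.5]), np.float64(71.6)]
top yellow 4 [353.2 196.2] [array([353.1, 196.2]), array([2.2, 0.9]), np.float64(63.4)]
top yellow 5 [376.6 216.2] [array([376.5, 216.5]), array([3., 1.]), np.float64(0.0)]
top yellow 5 [347.2 226.2] [array([347.3, 226.3]), array([0.7, 2.8]), np.float64(45.0)]
side orange 94 [323.  246.9] [array([323.2, 248.9]), array([17.8, 13.2]), np.float64(22.6)]
side blue 152 [290.1 231.4] [array([292. , 232.5]), array([14., 15.]), np.float64(0.0)]
side blue 31 [356.6 238.9] [array([356.5, 238.9]), array([ 2.2, 14.5]), np.float64(11.3)]
side blue 85 [304.5 242.9] [array([304.5, 242.5]), array([15.,  7.]), np.float64(90.0)]
side blue 78 [342.4 257.6] [array([342.3, 257.6]), array([ 5.2, 18. ]), np.float64(15.9)]
side yellow 4 [299.  255.5] [array([299. , 255.5]), array([3., 0.]), np.float64(-90.0)]
side yellow 5 [305. 255.] [array([305., 255.]), array([4., 0.]), np.float64(180.0)]
side yellow 6 [332.3 266.3] [array([332.4, 266.6]), array([4.2, 1.1]), np.float64(56.3)]
mat [[ 0.6268  0.099   0.004 ]
 [ 0.6427 -0.0871  0.004 ]
 [ 0.4474 -0.1032  0.004 ]
 [ 0.4316  0.0803  0.004 ]] [[ 0.53609146 -0.0032862   0.004     ]]
top red 1 [147. 224.]
side red 7 [201.1 156.7]
side red 4 [261.8 155. ]
side red 1 [200. 191.]
side red 10 [233.4 190.9]
side red 1 [222. 193.]
side red 1 [225. 193.]
side red 1 [201. 194.]
side red 25 [210.9 195.4]
```

View pics/lid.png

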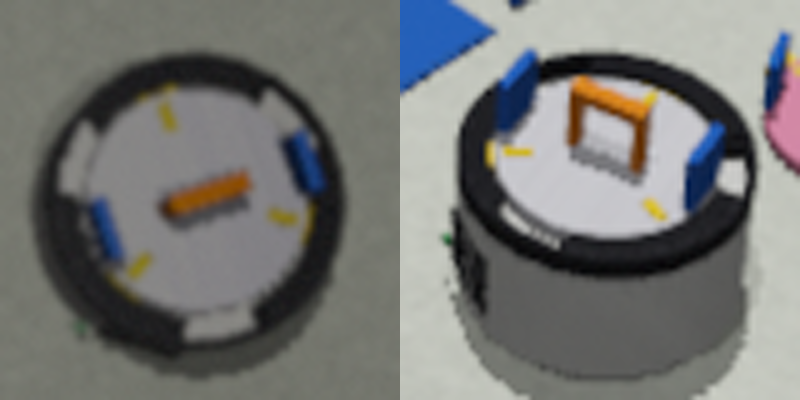

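View pics/bar.png

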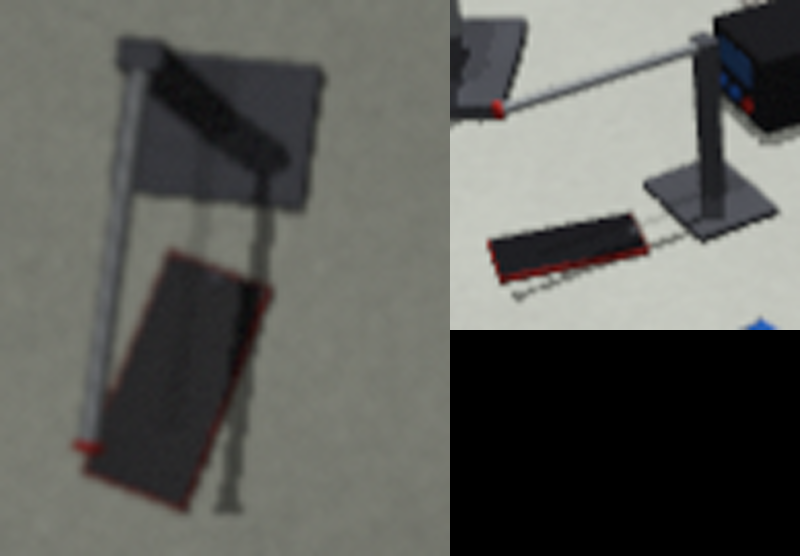

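The crop confirms it: an aluminium disc with an orange loop and blue tabs, yellow lugs under a black collar, and three open white slots at about (75,158), (280,110) and (220,322) in the left crop. The bar's red cap is at top (146.6,224.4) and side (201.5,156.5). The bar meets the post near top (155.5,152.5).

Run:
```python
from h import *
t=cv2.cvtColor(cv2.imread('pics/top0.png'),cv2.COLOR_BGR2RGB)
yaw=lambda v:np.degrees(np.arctan2(v[1],v[0])).round(1)
# extractor centre: bowl collar outline (dark) at z=.105
g=cv2.cvtColor(t,cv2.COLOR_RGB2HSV)
sl=plane('top',np.array([[75,158],[280,110],[220,322]])/5+[320,173],.1)
lp=plane('top',[361.5,211.4],.146)[0]; t0=plane('top',[381.3,205.6],.14)[0]; t1=plane('top',[340.6,218.6],.14)[0]
print('loop',lp,'tabs',t0,t1,np.linalg.norm(t0-t1),yaw(t0-t1),(t0+t1)/2)
print('loop tri',tri([323.5,240.5],[361.5,211.4]))
lg=plane('top',[[353.2,196.2],[376.6,216.2],[347.2,226.2]],.102); c=lg.mean(0)
print('lugs',c,[yaw(p-c) for p in lg],[np.linalg.norm(p-c).round(3) for p in lg])
for cc in(c,lp): print('slots',[yaw(p-cc) for p in sl],[np.linalg.norm((p-cc)[:2]).round(3) for p in sl])
cap=tri([201.5,156.5],[146.6,224.4]);print('cap',cap)
a=plane('top',[[147.0,223.5],[155.5,153]],.174);print('bar',a,yaw(a[1]-a[0]),np.linalg.norm(a[1]-a[0]))
o=r.get_obs();M=R.from_rotvec(o['orientation']).as_matrix();print(M.round(3),'tool x yaw',yaw(M[:,0]),'y',yaw(M[:,1]))
```

```text
loop [ 0.54858089 -0.2993106   0.146     ] tabs [ 0.56725302 -0.3576369   0.14      ] [ 0.52718678 -0.24057072  0.14      ] 0.12373275645651072 -71.1 [ 0.5472199  -0.29910381  0.14      ]
loop tri (array([ 0.54862755, -0.29794884,  0.15825738]), np.float64(0.0032236989718121604))
lugs [ 0.54878252 -0.30032815  0.102     ] [np.float64(19.7), np.float64(-99.6), np.float64(139.2)] [np.float64(0.052), np.float64(0.053), np.float64(0.053)]
slots [np.float64(72.0), np.float64(-43.0), np.float64(-167.9)] [np.float64(0.075), np.float64(0.075), np.float64(0.074)]
slots [np.float64(71.7), np.float64(-43.5), np.float64(-167.1)] [np.float64(0.074), np.float64(0.075), np.float64(0.074)]
cap (array([0.49651249, 0.30481148, 0.17388652]), np.float64(0.0024567263487840583))
bar [[0.49798981 0.30438258 0.174     ]
 [0.69952273 0.2908789  0.174     ]] -3.8 0.20198481658693787
[[-0.948  0.317 -0.   ]
 [ 0.317  0.948 -0.002]
 [-0.    -0.002 -1.   ]] tool x yaw 161.5 y 71.5
```

```bash
cat >> h.py <<'E'
def plan(wps,start=None,seg=.30,ang=48):
    """wps: (x,y,z,yaw of tool y, deg); prints per-call shifts in the tool axes at each call's start"""
    o=r.get_obs(); M=R.from_rotvec(o['orientation']).as_matrix()
    p=o['tcp_pos']; a=np.degrees(np.arctan2(M[1,1],M[0,1]))
    if start is not None: p,a=np.array(start[:3]),start[3]
    print('now',p.round(4),round(a,1),'q',o['joints'].round(2),'F',o['contact_force'].round(1))
    for w in wps:
        q=np.array(w[:3],float); da=(w[3]-a+180)%360-180 if abs(w[3]-a)>180 else w[3]-a
        n=int(max(1,np.ceil(np.linalg.norm(q-p)/seg),np.ceil(abs(da)/ang)))
        for i in range(n):
            y=np.radians(a); ey=np.array([np.cos(y),np.sin(y),0]); ex=np.array([-np.sin(y),np.cos(y),0]) # x = y x z(down)
            d=(q-p)/n
            print(w,f'{i+1}/{n}: dx {d@ex:.4f} dy {d@ey:.4f} dz {-d[2]:.4f} spin {-np.radians(da/n):.3f}  dist {np.linalg.norm(d):.3f}')
            a+=da/n
        p=q
E
python3 - <<'E'
from h import *
plan([(.48,.30,.25,40),(.548,-.2995,.25,19.3),(.548,-.2995,.124,19.3)])
E
```

```text
now [0.214  0.6396 0.2305] 71.5 q [-1.36  0.48  0.02  1.56 -0.01  1.11 -0.08] F [0.5 0.1 0.4]
(0.48, 0.3, 0.25, 40) 1/2: dx -0.1800 dy -0.1189 dz -0.0098 spin 0.275  dist 0.216
(0.48, 0.3, 0.25, 40) 2/2: dx -0.2055 dy -0.0655 dz -0.0098 spin 0.275  dist 0.216
(0.548, -0.2995, 0.25, 19.3) 1/3: dx -0.1677 dy -0.1111 dz -0.0000 spin 0.120  dist 0.201
(0.548, -0.2995, 0.25, 19.3) 2/3: dx -0.1798 dy -0.0901 dz -0.0000 spin 0.120  dist 0.201
(0.548, -0.2995, 0.25, 19.3) 3/3: dx -0.1893 dy -0.0679 dz -0.0000 spin 0.120  dist 0.201
(0.548, -0.2995, 0.124, 19.3) 1/1: dx 0.0000 dy 0.0000 dz 0.1260 spin 0.000  dist 0.126
```

>>> play_rows(targets="-1 -0.03 -0.02 -0.002 0.05; -1 -0.06 -0.04 -0.004 0.1; -1 -0.09 -0.06 -0.006 0.15; -1 -0.12 -0.08 -0.008 0.2; -1 -0.15 -0.1 -0.01 0.25; -1 -0.18 -0.119 -0.01 0.275; -1 -0.18 -0.119 -0.01 0.275; -1 -0.18 -0.119 -0.01 0.275")

```text
clock: 0.77
tcp_pos: [0.349, 0.4679, 0.2413]
orientation: [0.932, 3.0, -0.001]
contact_force: [-0.4, 0.9, 0.9]
grip_width: 0.0854
gripper_force: 0.0
```

>>> play_rows(targets="-1 -0.03 -0.01 -0.002 0.05; -1 -0.06 -0.02 -0.004 0.1; -1 -0.1 -0.03 -0.006 0.15; -1 -0.14 -0.045 -0.008 0.2; -1 -0.18 -0.058 -0.01 0.25; -1 -0.2055 -0.0655 -0.01 0.275; -1 -0.2055 -0.0655 -0.01 0.275; -1 -0.2055 -0.0655 -0.01 0.275")

```text
clock: 1.43
tcp_pos: [0.4805, 0.3, 0.2511]
orientation: [-1.33, -2.846, 0.0]
contact_force: [-0.1, 0.9, 0.2]
grip_width: 0.0856
gripper_force: 0.0
```

>>> play_rows(targets="-1 -0.028 -0.018 0 0.02; -1 -0.056 -0.037 0 0.04; -1 -0.084 -0.055 0 0.06; -1 -0.112 -0.074 0 0.08; -1 -0.14 -0.093 0 0.1; -1 -0.1677 -0.1111 0 0.12; -1 -0.1677 -0.1111 0 0.12; -1 -0.1677 -0.1111 0 0.12")

```text
clock: 2.1
tcp_pos: [0.5025, 0.1011, 0.2513]
orientation: [-1.496, -2.762, -0.001]
contact_force: [0.1, 0.6, 0.4]
grip_width: 0.0855
gripper_force: 0.0
```

>>> play_rows(targets="-1 -0.03 -0.015 0 0.02; -1 -0.06 -0.03 0 0.04; -1 -0.09 -0.045 0 0.06; -1 -0.12 -0.06 0 0.08; -1 -0.15 -0.075 0 0.1; -1 -0.18 -0.09 0 0.12; -1 -0.18 -0.09 0 0.12; -1 -0.18 -0.09 0 0.12")

```text
clock: 2.77
tcp_pos: [0.5263, -0.0983, 0.251]
orientation: [-1.658, -2.668, -0.0]
contact_force: [0.3, 1.2, -0.3]
grip_width: 0.0855
gripper_force: 0.0
```

>>> play_rows(targets="-1 -0.03 -0.01 0 0.02; -1 -0.06 -0.022 0 0.04; -1 -0.095 -0.034 0 0.06; -1 -0.13 -0.046 0 0.08; -1 -0.16 -0.057 0 0.1; -1 -0.189 -0.068 0 0.12; -1 -0.189 -0.068 0 0.12; -1 -0.189 -0.068 0 0.12")

```text
clock: 3.43
tcp_pos: [0.5495, -0.2974, 0.2505]
orientation: [-1.813, -2.564, -0.0]
contact_force: [-0.5, 1.6, -1.3]
grip_width: 0.0856
gripper_force: 0.0
```

Run:
```python
from h import *
plan([(.548,-.2995,.124,19.3)]); print(r.get_obs()['clock'])
```

```text
now [ 0.5495 -0.2974  0.2505] 19.5 q [-0.05  0.43  0.61  1.69 -0.27  1.11  0.98] F [-0.5  1.6 -1.3]
(0.548, -0.2995, 0.124, 19.3) 1/1: dx -0.0014 dy -0.0021 dz 0.1265 spin 0.003  dist 0.127
3.4333
```

>>> play_rows(targets="-1 -0.0014 -0.002 0.03 0; -1 -0.0014 -0.002 0.06 0; -1 -0.0014 -0.002 0.085 0; -1 -0.0014 -0.002 0.105 0; -1 -0.0014 -0.002 0.118 0; -1 -0.0014 -0.002 0.1265 0; -1 -0.0014 -0.002 0.1265 0; -1 -0.0014 -0.002 0.1265 0", squeeze=60)

```text
clock: 4.1
tcp_pos: [0.5477, -0.3, 0.1252]
orientation: [1.814, 2.565, 0.001]
contact_force: [0.0, -0.5, 0.8]
grip_width: 0.0858
gripper_force: 0.0
```

>>> play_rows(targets="0 0 0 0 0; 0.5 0 0 0 0; 1 0 0 0 0; 1 0 0 0 0; 1 0 0 0 0; 1 0 0 0 0; 1 0 0 0 0; 1 0 0 0 0")

```text
clock: 4.77
tcp_pos: [0.5475, -0.3011, 0.1254]
orientation: [1.815, 2.563, 0.001]
contact_force: [1.1, 0.2, 4.4]
grip_width: 0.0106
gripper_force: 59.1
```

Run:
```python
from h import *
o=r.get_obs();print(o['moment'],o['gripper_force'],o['grip_width']);plan([(.548,-.2995,.124,77)])
f=r.grab_frame('side');cv2.imwrite('pics/g1.png',cv2.resize(f[200:310,270:380],(550,550),interpolation=cv2.INTER_CUBIC)[:,:,::-1])
```

```text
[ 0.14116979 -0.16198089 -0.01645818] 59.09428417682648 0.010644138337000779
now [ 0.5475 -0.3011  0.1254] 19.4 q [ 0.01  0.56  0.54  1.8  -0.36  0.88  1.06] F [1.1 0.2 4.4]
(0.548, -0.2995, 0.124, 77) 1/2: dx 0.0007 dy 0.0005 dz 0.0007 spin -0.503  dist 0.001
(0.548, -0.2995, 0.124, 77) 2/2: dx 0.0003 dy 0.0008 dz 0.0007 spin -0.503  dist 0.001
```

View pics/g1.png

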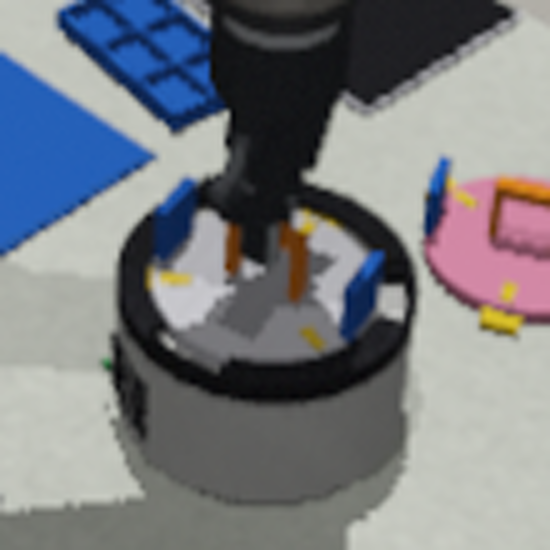

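The fingers hold the loop beam mid-lid (crop about (265,235)), with the tabs free at (175,220) and (362,290). Now the turn.

>>> play_rows(targets="1 0 0 0 -0.06; 1 0 0 0 -0.13; 1 0 0 0 -0.2; 1 0 0 0 -0.27; 1 0 0 0 -0.34; 1 0 0 0 -0.41; 1 0 0 0 -0.47; 1 0 0 0 -0.5")

```text
clock: 5.48
tcp_pos: [0.547, -0.3016, 0.1253]
orientation: [1.122, 2.933, -0.0]
contact_force: [0.9, 0.2, 4.3]
grip_width: 0.0106
gripper_force: 59.2
```

>>> play_rows(targets="1 0 0 0 -0.06; 1 0 0 0 -0.13; 1 0 0 0 -0.2; 1 0 0 0 -0.27; 1 0 0 0 -0.34; 1 0 0 0 -0.4; 1 0 0 0 -0.44; 1 0 0 0 -0.45")

```text
clock: 6.15
tcp_pos: [0.547, -0.3016, 0.1253]
orientation: [0.442, 3.109, -0.0]
contact_force: [0.5, -0.3, 6.0]
grip_width: 0.0108
gripper_force: 59.4
```

Run:
```python
from h import *
o=r.get_obs();print(o['moment'],o['gripper_force'],o['grip_width'],o['qvel'].round(2));plan([(.548,-.2995,.125,77)])
```

```text
[ 0.01075603  0.01374006 -0.26070117] 59.35007393360138 0.010751457344219447 [ 0.02 -0.   -0.02 -0.    0.01 -0.    0.06]
now [ 0.547  -0.3016  0.1253] 73.8 q [ 0.19  0.52  0.29  1.79 -0.19  0.86  1.86] F [ 0.5 -0.3  6. ]
(0.548, -0.2995, 0.125, 77) 1/1: dx -0.0004 dy 0.0023 dz 0.0003 spin -0.055  dist 0.002
```

>>> play_rows(targets="1 0 0 0 -0.02; 1 0 0 0 -0.04; 1 0 0 0 -0.04; 1 0 0 0 -0.04; 1 0 0 0 -0.04")

```text
clock: 6.57
tcp_pos: [0.5471, -0.3016, 0.1253]
orientation: [0.383, 3.117, -0.001]
contact_force: [-0.5, -0.7, 5.6]
grip_width: 0.0109
gripper_force: 59.3
```

Run:
```python
from h import *
o=r.get_obs();print(o['moment'],o['gripper_force'],o['grip_width']);plan([(.548,-.2995,.125,77)])
f=r.grab_frame('top')
for c in('yellow','blue'):
    for b in blobs(f,c,(325,178,392,248),3): print(c,b[0],b[1])
cv2.imwrite('pics/g2.png',cv2.resize(f[173:253,320:400],(560,560),interpolation=cv2.INTER_CUBIC)[:,:,::-1])
```

```text
[-0.05018695  0.02311871 -0.18100047] 59.34907257556915 0.010918755459162004
now [ 0.5471 -0.3016  0.1253] 76.0 q [ 0.19  0.52  0.29  1.79 -0.19  0.86  1.89] F [-0.5 -0.7  5.6]
(0.548, -0.2995, 0.125, 77) 1/1: dx -0.0004 dy 0.0022 dz 0.0003 spin -0.018  dist 0.002
yellow 24 [335.5 207.3]
yellow 6 [342.5 208.5]
blue 18 [363.  190.5]
```

View pics/g2.png

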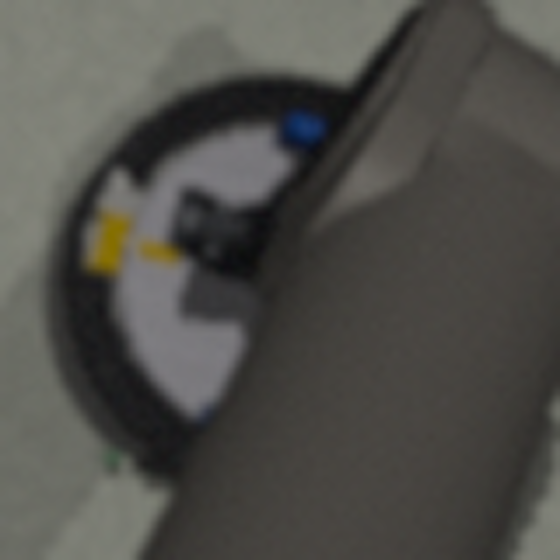

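The yellow lug at crop (110,243) fills the anticlockwise part of its slot, with a white gap left only at (125,185). So it is a few degrees past the middle: I turn back 0.05 rad and lift gently.

>>> play_rows(targets="1 0 0 0 0.03; 1 0 0 0 0.05; 1 0 0 0 0.05; 1 0 0 -0.003 0.05; 1 0 0 -0.006 0.05; 1 0 0 -0.01 0.05; 1 0 0 -0.01 0.05")

```text
clock: 7.2
tcp_pos: [0.5466, -0.3009, 0.1351]
orientation: [-0.459, -3.107, -0.0]
contact_force: [0.2, 0.1, -2.5]
grip_width: 0.0108
gripper_force: 58.8
```

>>> play_rows(targets="1 0 0 -0.008 0; 1 0 0 -0.02 0; 1 0 0 -0.035 0; 1 0 0 -0.05 0; 1 0 0 -0.06 0; 1 0 0 -0.065 0; 1 0 0 -0.065 0; 1 0 0 -0.065 0")

```text
clock: 7.87
tcp_pos: [0.5466, -0.3008, 0.1998]
orientation: [-0.458, -3.108, -0.0]
contact_force: [-0.6, -0.2, -2.7]
grip_width: 0.0106
gripper_force: 58.8
```

Run:
```python
from h import *
plan([(.537,-.003,.20,-3.8),(.537,-.003,.041,-3.8)],seg=.17,ang=40)
```

```text
now [ 0.5466 -0.3008  0.1998] 73.2 q [ 0.16  0.44  0.32  1.73 -0.16  1.    1.82] F [-0.6 -0.2 -2.7]
(0.537, -0.003, 0.2, -3.8) 1/2: dx 0.0476 dy 0.1412 dz -0.0001 spin 0.672  dist 0.149
(0.537, -0.003, 0.2, -3.8) 2/2: dx 0.1252 dy 0.0808 dz -0.0001 spin 0.672  dist 0.149
(0.537, -0.003, 0.041, -3.8) 1/1: dx 0.0000 dy 0.0000 dz 0.1590 spin 0.000  dist 0.159
```

>>> play_rows(targets="1 0.005 0.015 0 0.07; 1 0.013 0.038 0 0.18; 1 0.021 0.062 0 0.29; 1 0.029 0.086 0 0.41; 1 0.036 0.108 0 0.52; 1 0.042 0.126 0 0.6; 1 0.0476 0.1412 0 0.672; 1 0.0476 0.1412 0 0.672")

```text
clock: 8.53
tcp_pos: [0.5416, -0.1472, 0.1984]
orientation: [-1.453, -2.781, -0.002]
contact_force: [-0.0, 1.1, -4.1]
grip_width: 0.0109
gripper_force: 58.8
```

>>> play_rows(targets="1 0.012 0.008 0 0.07; 1 0.033 0.022 0 0.18; 1 0.054 0.035 0 0.29; 1 0.076 0.049 0 0.41; 1 0.096 0.062 0 0.52; 1 0.112 0.072 0 0.6; 1 0.1252 0.081 0 0.672; 1 0.1252 0.081 0 0.672")

```text
clock: 9.2
tcp_pos: [0.5369, 0.0009, 0.1989]
orientation: [-2.289, -2.149, 0.001]
contact_force: [-0.4, 0.2, -3.4]
grip_width: 0.0107
gripper_force: 58.8
```

>>> play_rows(targets="1 0 0 0.01 0; 1 0 0 0.03 0; 1 0 0 0.055 0; 1 0 0 0.08 0; 1 0 0 0.105 0; 1 0 0 0.13 0; 1 0 0 0.14 0; 1 0 0 0.145 0")

```text
clock: 9.87
tcp_pos: [0.5356, -0.0048, 0.0526]
orientation: [-2.293, -2.145, 0.006]
contact_force: [-0.8, 0.4, -2.8]
grip_width: 0.0105
gripper_force: 58.8
```

Run:
```python
from h import *
plan([(.537,-.003,.041,-3.8)])
f=r.grab_frame('side');cv2.imwrite('pics/g3.png',cv2.resize(f[170:290,200:340],(560,480),interpolation=cv2.INTER_CUBIC)[:,:,::-1])
```

```text
now [ 0.5356 -0.0048  0.0526] -3.8 q [-0.44  0.53  0.43  2.05 -0.36  0.64  0.16] F [-0.8  0.4 -2.8]
(0.537, -0.003, 0.041, -3.8) 1/1: dx 0.0018 dy 0.0012 dz 0.0116 spin -0.001  dist 0.012
```

View pics/g3.png

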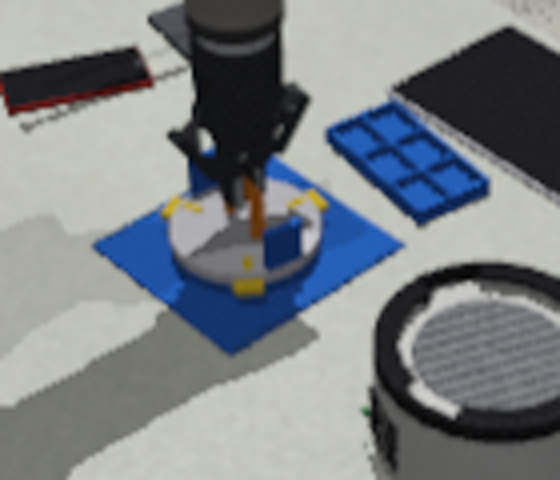

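The lid hangs level above the middle of the mat (crop (245,235)), tab0 at (283,243), tab1 at (203,172), and the extractor is open. I lower it.

>>> play_rows(targets="1 0 0 0.004 0; 1 0 0 0.008 0; 1 0 0 0.01 0; 1 0 0 0.0115 0; 1 0 0 0.013 0; 1 0 0 0.013 0; 1 0 0 0.013 0")

```text
clock: 10.5
tcp_pos: [0.5374, -0.003, 0.042]
orientation: [2.293, 2.147, 0.0]
contact_force: [0.2, -0.4, -3.2]
grip_width: 0.0106
gripper_force: 58.8
```

>>> play_rows(targets="1 0 0 0.001 0; 1 0 0 0.002 0; 1 0 0 0.003 0; 1 0 0 0.003 0; 1 0 0 0.003 0")

```text
clock: 10.92
tcp_pos: [0.5374, -0.003, 0.0393]
orientation: [-2.293, -2.147, -0.001]
contact_force: [-1.5, 0.2, 5.0]
grip_width: 0.0109
gripper_force: 60.0
```

>>> play_rows(targets="0.6 0 0 0 0; 0.3 0 0 0 0; 0 0 0 0 0; 0 0 0 0 0; 0 0 0 0 0; 0 0 0 0 0")

```text
clock: 11.42
tcp_pos: [0.5373, -0.003, 0.0387]
orientation: [2.294, 2.147, -0.0]
contact_force: [-0.2, 0.7, -0.1]
grip_width: 0.0429
gripper_force: 0.0
```

>>> play_rows(targets="0 0 0 -0.01 0; 0 0 0 -0.03 0; 0 0 0 -0.06 0; 0 0 0 -0.09 0; 0 0 0 -0.12 0; 0 0 0 -0.15 0; 0 0 0 -0.15 0; 0 0 0 -0.15 0")

```text
clock: 12.08
tcp_pos: [0.5385, -0.003, 0.1911]
orientation: [2.292, 2.146, 0.006]
contact_force: [0.2, -0.5, 0.2]
grip_width: 0.0426
gripper_force: 0.0
```

Run:
```python
from h import *
s=r.grab_frame('side');t=r.grab_frame('top')
for n,f,roi,zz in(('side',s,(235,195,300,250),None),('top',t,(222,178,300,260),None)):
  for c,z in(('orange',.062),('yellow',.013)):
    for b in blobs(f,c,roi,3): print(n,c,b[0],b[1],plane(n,b[1],z)[0].round(4))
o=r.get_obs();print(o['grip_width'])
plan([(.537,-.003,.15,86.2)])
cv2.imwrite('pics/g4.png',np.hstack([cv2.resize(s[190:270,215:305],(400,356),interpolation=cv2.INTER_CUBIC),cv2.resize(t[175:255,220:310],(400,356),interpolation=cv2.INTER_CUBIC)])[:,:,::-1])
```

```text
side orange 61 [261.  221.3] [ 0.5261 -0.0206  0.062 ]
side yellow 4 [279.2 222.5] [ 0.6058 -0.0169  0.013 ]
side yellow 8 [242.5 224. ] [0.4996 0.0572 0.013 ]
side yellow 6 [261.5 238. ] [ 0.5088 -0.0444  0.013 ]
side yellow 19 [261.8 243.9] [ 0.4923 -0.0689  0.013 ]
0.04271118682631341
now [ 0.5367 -0.0029  0.1885] -3.8 q [-0.55  0.33  0.55  1.96 -0.21  0.91  0.04] F [-0.2 -0.1  0. ]
(0.537, -0.003, 0.15, 86.2) 1/2: dx -0.0001 dy 0.0002 dz 0.0193 spin -0.785  dist 0.019
(0.537, -0.003, 0.15, 86.2) 2/2: dx -0.0002 dy 0.0001 dz 0.0193 spin -0.785  dist 0.019
```

View pics/g4.png

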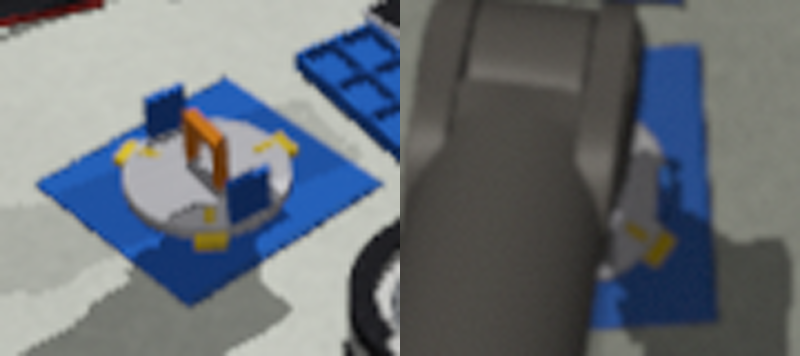

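The lid lies flat on the mat, let go: loop in the middle (crop (205,150)), tab0 towards the camera at (250,195), tab1 at (165,110).

Run:
```python
from h import *
s=r.grab_frame('side')
for b in blobs(s,'blue',(240,190,282,245),30): print(b[0],b[1],b[2])
print('exp tab0',proj('side',[[.533,-.0625,.056],[.533,-.0625,.036]]),'tab1',proj('side',[[.541,.0595,.056]]),'loop top',proj('side',[[.537,-.0015,.062]]))
h=cv2.cvtColor(s,cv2.COLOR_RGB2HSV);b=h[205:245,245:280]
m=cv2.inRange(h,(5,150,100),(17,255,255));ys,xs=np.nonzero(m[200:245,240:300]);print('orange top row edge',[(x+240,(ys[xs==x]+200).min(),(ys[xs==x]+200).max()) for x in np.unique(xs)])
for v in range(224,242): print(v,''.join('B' if (105<=p[0]<=125 and p[1]>130) and p[2]>150 else 'b' if 105<=p[0]<=125 and p[1]>130 else '.' for p in h[v,255:285]))
plan([(.533,-.0625,.15,86.2),(.533,-.0625,.024,86.2)],ang=47)
```

```text
219 [261.4 214.5] ((260.2376708984375, 215.12252807617188), (13.764122009277344, 41.194923400878906), 87.20729064941406)
92 [276.8 239.4] ((278.1192321777344, 237.70384216308594), (11.050930976867676, 23.592859268188477), 37.87498474121094)
106 [244.4 239.3] ((244.25003051757812, 239.75003051757812), (24.041629791259766, 12.020814895629883), 45.0)
83 [270.3 233.3] ((270.60003662109375, 233.20004272460938), (8.049844741821289, 11.62755298614502), 63.43495178222656)
exp tab0 [[270.1183995  228.15192271]
 [270.26792866 232.6931067 ]] tab1 [[251.13557454 209.54869016]] loop top [[260.30059868 217.23416046]]
orange top row edge [(np.int64(256), np.int64(215), np.int64(216)), (np.int64(257), np.int64(215), np.int64(225)), (np.int64(258), np.int64(215), np.int64(224)), (np.int64(259), np.int64(216), np.int64(221)), (np.int64(260), np.int64(217), np.int64(221)), (np.int64(261), np.int64(218), np.int64(221)), (np.int64(262), np.int64(218), np.int64(222)), (np.int64(263), np.int64(219), np.int64(224)), (np.int64(264), np.int64(220), np.int64(231)), (np.int64(265), np.int64(224), np.int64(229))
[... 299 characters left out ...]
bbbbbbb.....bBBBB
233 ...........bbbbbbbbb.....bBBBB
234 ...........bbbbbbbbb.....BBBBB
235 ...........bbbbbbbbbb...BBBBBB
236 ...........bbbbbbbbb...bBBBBBB
237 ............bbbbbb.....bBBBBBB
238 ............bbbb......bbbBBBBB
239 ............bb.......bbbBBBBBB
240 ...................bbbBBBBBBBB
241 ..................bbbBBBBBBBBb
now [ 0.5364 -0.003   0.188 ] -3.8 q [-0.55  0.33  0.55  1.96 -0.21  0.91  0.04] F [ 0.  -0.5 -1. ]
(0.533, -0.0625, 0.15, 86.2) 1/2: dx -0.0298 dy 0.0003 dz 0.0190 spin -0.785  dist 0.035
(0.533, -0.0625, 0.15, 86.2) 2/2: dx -0.0213 dy -0.0209 dz 0.0190 spin -0.785  dist 0.035
(0.533, -0.0625, 0.024, 86.2) 1/1: dx 0.0000 dy 0.0000 dz 0.1260 spin -0.000  dist 0.126
```

Tab0's measured face centre (270.3,233.3) agrees with the expected (270.3,232.7).

>>> play_rows(targets="0.35 -0.004 0 0.003 -0.1; 0.35 -0.008 0 0.006 -0.2; 0.35 -0.012 0 0.009 -0.3; 0.35 -0.016 0 0.012 -0.4; 0.35 -0.02 0 0.014 -0.5; 0.35 -0.024 0 0.016 -0.6; 0.35 -0.0298 0 0.018 -0.7; 0.35 -0.0298 0 0.019 -0.785")

```text
clock: 12.9
tcp_pos: [0.534, -0.0341, 0.1681]
orientation: [-1.292, -2.861, 0.004]
contact_force: [0.7, -0.3, 0.0]
grip_width: 0.0275
gripper_force: 0.0
```

>>> play_rows(targets="0.35 -0.004 -0.004 0.003 -0.1; 0.35 -0.008 -0.008 0.006 -0.2; 0.35 -0.012 -0.012 0.009 -0.3; 0.35 -0.016 -0.016 0.012 -0.4; 0.35 -0.02 -0.02 0.014 -0.5; 0.35 -0.021 -0.021 0.016 -0.6; 0.35 -0.0213 -0.021 0.018 -0.7; 0.35 -0.0213 -0.021 0.019 -0.785")

```text
clock: 13.57
tcp_pos: [0.5323, -0.0629, 0.149]
orientation: [-0.098, -3.137, 0.0]
contact_force: [-0.0, 0.0, -0.2]
grip_width: 0.0278
gripper_force: 0.0
```

Run:
```python
from h import *
print(r.get_obs()['grip_width']);plan([(.533,-.0625,.024,86.2)])
```

```text
0.027773692168254017
now [ 0.5323 -0.0629  0.149 ] 86.4 q [-0.17  0.35  0.21  1.98 -0.1   0.83  1.6 ] F [-0.   0.  -0.2]
(0.533, -0.0625, 0.024, 86.2) 1/1: dx -0.0007 dy 0.0005 dz 0.1250 spin 0.004  dist 0.125
```

>>> play_rows(targets="0.35 0 0 0.03 0; 0.35 0 0 0.06 0; 0.35 0 0 0.08 0; 0.35 0 0 0.095 0; 0.35 0 0 0.107 0; 0.35 0 0 0.117 0; 0.35 0 0 0.124 0; 0.35 0 0 0.124 0", squeeze=90)

```text
clock: 14.23
tcp_pos: [0.5326, -0.0626, 0.0254]
orientation: [-0.105, -3.137, 0.0]
contact_force: [0.2, -0.2, -0.2]
grip_width: 0.0279
gripper_force: 0.0
```

>>> play_rows(targets="0.6 0 0 0 0; 1 0 0 0 0; 1 0 0 0 0; 1 0 0 0 0; 1 0 0 0 0; 1 0 0 0 0; 1 0 0 0 0")

```text
clock: 14.82
tcp_pos: [0.5341, -0.0628, 0.0276]
orientation: [0.105, 3.139, -0.0]
contact_force: [-0.9, -0.1, 6.0]
grip_width: 0.0062
gripper_force: 88.7
```

Run:
```python
from h import *
o=r.get_obs();print(o['grip_width'],o['gripper_force'],o['moment']);plan([(.533,-.0625,.024,86.2)])
```

```text
0.006217906720361497 88.71068000793457 [-0.16755152  0.27023127  0.01950484]
now [ 0.5341 -0.0628  0.0276] 86.2 q [-0.12  0.55  0.16  2.04 -0.15  0.57  1.65] F [-0.9 -0.1  6. ]
(0.533, -0.0625, 0.024, 86.2) 1/1: dx 0.0011 dy 0.0002 dz 0.0036 spin -0.001  dist 0.004
```

>>> play_rows(targets="1 0 0 -0.004 0; 1 0 0 -0.01 0; 1 0 0 -0.02 0; 1 0 0 -0.03 0; 1 0 0 -0.04 0; 1 0 0 -0.05 0; 1 0 0 -0.055 0; 1 0 0 -0.055 0")

```text
clock: 15.48
tcp_pos: [0.5346, -0.0626, 0.0835]
orientation: [0.105, 3.137, 0.0]
contact_force: [0.2, 0.2, -3.9]
grip_width: 0.0064
gripper_force: 87.9
```

Run:
```python
from h import *
o=r.get_obs();print(o['grip_width'],o['moment'],o['contact_force'])
t=cv2.cvtColor(cv2.imread('pics/top0.png'),cv2.COLOR_BGR2GRAY).astype(float)
P=[]
for v in range(166,221):
    u0=147+(223.5-v)*8.5/70.5; c=int(round(u0)); row=t[v,c-7:c+2]; bg=row[:3].mean(); mn=row[4:].min(); th=(bg+mn)/2
    i=np.nonzero(row<th)[0]; i=i[i>=3][0]; P.append((c-7+i-1+(row[i-1]-th)/(row[i-1]-row[i]),v))
P=np.array(P);W=plane('top',P,.174)
k=np.polyfit(W[:,0],W[:,1],1);res=W[:,1]-np.polyval(k,W[:,0]);g=abs(res)<.002;k=np.polyfit(W[g,0],W[g,1],1)
print('left edge yaw',np.degrees(np.arctan(k[0])),'y axis at x=.498,.554:',np.polyval(k,[.498,.554])-.006,res.std(),g.sum())
# side view: lower/upper edge of bar, column-wise
s=cv2.cvtColor(cv2.imread('pics/side0.png'),cv2.COLOR_BGR2GRAY).astype(int)
for u in (210,220,230,240): print(u,s[138:166,u])
```

```text
0.006357916429239366 [-0.18166089 -0.00536165 -0.0072224 ] [ 0.23187526  0.19083907 -3.85291011]
left edge yaw -1.6585478653869985 y axis at x=.498,.554: [0.29875176 0.29713027] 0.0018974418485184336 38
210 [193 193 192 192 193 193 192 192 194 196 196 194 194 192 182 150  97 125
 176 193 193 195 195 194 195 196 195 196]
220 [194 195 195 194 194 195 196 196 195 194 191 177 140  90 125 176 193 194
 194 195 193 192 192 193 194 194 193 193]
230 [194 194 194 194 196 196 196 187 164 129  94 160 193 193 193 195 195 194
 193 192 192 191 194 195 192 191 194 196]
240 [194 195 194 194 185 161 118  88 163 194 193 192 193 193 192 191 192 192
 191 192 193 192 192 193 194 194 195 194]
```

Run:
```python
from h import *
s=cv2.cvtColor(cv2.imread('pics/side0.png'),cv2.COLOR_BGR2GRAY).astype(float)
P=[]
for u in range(206,248):
    c=int(round(156.2-(u-201.5)*.285)); r0=s[c-7:c+8,u]; w=np.clip(185-r0,0,None); P.append((u,c-7+(w*np.arange(15)).sum()/w.sum()))
P=np.array(P);k=np.polyfit(P[:,0],P[:,1],1);print(k,(P[:,1]-np.polyval(k,P[:,0])).std())
L=plane('side',np.c_[[203,246],np.polyval(k,[203,246])],.174);print('side',L,np.degrees(np.arctan2(*(L[1]-L[0])[1::-1])))
t=cv2.cvtColor(cv2.imread('pics/top0.png'),cv2.COLOR_BGR2GRAY).astype(int)
for v in range(164,226,6): print(v,t[v,138:168])
f=r.grab_frame('top');
```

```text
[ -0.31832337 220.91789218] 0.14004095783742754
side [[0.5024245  0.30165171 0.174     ]
 [0.68184974 0.28585122 0.174     ]] -5.03258050548991
164 [118 120 121 121 121 119 119 120 120 120 117 115 114 102  85  90  96  79
  60  51  55  55  58  58  56  57  55  48  38  29]
170 [118 119 119 121 121 119 118 118 120 121 120 120 108  90  85  91  82  62
  52  55  56  56  57  56  55  57  56  55  53  50]
176 [121 119 119 120 119 119 119 119 120 119 121 118 108  93  92  87  69  69
  75  72  66  60  58  59  58  58  59  56  52  46]
182 [116 117 118 118 117 118 120 119 120 119 117 110  98  97  94  74  86 109
 117 120 119 121 122 123 123 121 120 118 109 102]
188 [117 119 121 120 117 116 118 117 115 116 111 100 101  97  78  84 107 119
 121 121 123 120 100  71  50  50  59  66  72  83]
194 [118 119 119 119 120 118 116 118 118 114 105 100  96  78  80 103 120 121
 119 114  89  58  42  38  38  40  38  35  38  40]
200 [118 117 116 116 117 119 119 116 116 108 100  96  80  75  98 117 120 110
  84  53  38  40  40  39  40  40  37  37  38  41]
206 [119 120 120 122 120 122 120 118 109  97  94  84  75  93 113  98  68  41
  38  38  39  41  39  39  38  38  38  34  42  39]
212 [119 117 118 118 119 120 119 111  97  94  89  74  77  80  57  41  39  39
  40  40  39  39  39  37  36  34  35  39  40  41]
218 [119 119 119 119 121 120 111  98  99  98  72  49  41  39  39  39  39  41
  40  39  38  40  38  39  35  36  40  38  39  40]
224 [120 121 120 120 115  98  75  61  55  45  37  35  37  38  40  37  39  40
  39  38  40  39  40  39  39  42  40  41  39  42]
```

Run:
```python
from h import *
W=plane('top',[[148.8,206],[150.3,194],[151.8,182]],.174);print(W,np.degrees(np.arctan2(*(W[2]-W[0])[1::-1])))
for a,b in(([148.8,206],0),([151.8,182],0)):
    # side-line point matching: intersect top ray with plane through side camera & side bar line
    p,d=ray('side',[[203,156.30],[246,142.61]]);n=np.cross(d[0],d[1]);q,e=ray('top',a);e=e[0];print('tri',q+e*((p-q)@n)/(e@n))
```

```text
[[0.54736893 0.30178433 0.174     ]
 [0.5814617  0.29929571 0.174     ]
 [0.61574871 0.29684782 0.174     ]] -4.129162742360376
tri [0.54770669 0.30273426 0.17082027]
tri [0.61640106 0.29803261 0.16997968]
```

Run:
```python
from h import *
plan([(.45,.03,.168,85.7),(.44,.247,.168,85.7)],seg=.2)
```

```text
now [ 0.5341 -0.0626  0.0827] 86.2 q [-0.15  0.45  0.19  2.02 -0.13  0.68  1.62] F [-0.4  0.5 -3.2]
(0.45, 0.03, 0.168, 85.7) 1/1: dx 0.0901 dy 0.0868 dz -0.0853 spin 0.008  dist 0.151
(0.44, 0.247, 0.168, 85.7) 1/2: dx 0.0131 dy 0.1078 dz -0.0000 spin -0.000  dist 0.109
(0.44, 0.247, 0.168, 85.7) 2/2: dx 0.0131 dy 0.1078 dz -0.0000 spin -0.000  dist 0.109
```

>>> play_rows(targets="1 0.004 0.004 -0.01 0.001; 1 0.015 0.015 -0.025 0.002; 1 0.03 0.03 -0.045 0.003; 1 0.05 0.048 -0.06 0.004; 1 0.067 0.065 -0.073 0.006; 1 0.08 0.077 -0.081 0.008; 1 0.09 0.087 -0.085 0.008; 1 0.09 0.087 -0.085 0.008")

```text
clock: 16.2
tcp_pos: [0.4474, 0.0327, 0.1676]
orientation: [-0.112, -3.139, -0.002]
contact_force: [0.8, -0.5, -3.9]
grip_width: 0.0064
gripper_force: 88.3
```

>>> play_rows(targets="1 0.001 0.006 0 0; 1 0.003 0.018 0 0; 1 0.005 0.036 0 0; 1 0.007 0.056 0 0; 1 0.009 0.076 0 0; 1 0.011 0.092 0 0; 1 0.013 0.103 0 0; 1 0.013 0.108 0 0")

```text
clock: 16.87
tcp_pos: [0.4444, 0.1402, 0.1664]
orientation: [-0.115, -3.139, 0.0]
contact_force: [-0.5, 0.2, -2.8]
grip_width: 0.0065
gripper_force: 88.4
```

>>> play_rows(targets="1 0.001 0.01 0 0; 1 0.003 0.024 0 0; 1 0.005 0.042 0 0; 1 0.007 0.06 0 0; 1 0.009 0.078 0 0; 1 0.011 0.094 0 0; 1 0.013 0.104 0 0; 1 0.013 0.108 0 0")

```text
clock: 17.53
tcp_pos: [0.4395, 0.2488, 0.1666]
orientation: [-0.116, -3.139, -0.0]
contact_force: [-0.5, -0.8, -3.7]
grip_width: 0.0066
gripper_force: 88.4
```

Run:
```python
from h import *
plan([(.53,.240,.168,85.7),(.5575,.2385,.168,85.7)],seg=.2)
s=r.grab_frame('side');t=r.grab_frame('top')
for n,f,roi in(('side',s,(170,120,270,230)),('top',t,(100,180,220,290))):
  for c in('orange','red'):
    for b in blobs(f,c,roi,4): print(n,c,b[0],b[1],plane(n,b[1],.197)[0].round(4))
cv2.imwrite('pics/g5.png',np.hstack([cv2.resize(s[120:220,165:265],(400,400),interpolation=cv2.INTER_CUBIC),cv2.resize(t[180:280,110:210],(400,400),interpolation=cv2.INTER_CUBIC)])[:,:,::-1])
```

```text
now [0.4395 0.2488 0.1666] 85.8 q [-0.69  0.28  0.06  2.02 -0.02  0.84  0.88] F [-0.5 -0.8 -3.7]
(0.53, 0.24, 0.168, 85.7) 1/1: dx -0.0909 dy -0.0021 dz -0.0014 spin 0.001  dist 0.091
(0.5575, 0.2385, 0.168, 85.7) 1/1: dx -0.0275 dy 0.0006 dz -0.0000 spin -0.000  dist 0.028
side orange 30 [185.2 158.1] [0.4299 0.2956 0.197 ]
side red 4 [261.8 155. ] [0.6532 0.1418 0.197 ]
side red 10 [233.4 190.9] [0.4545 0.0205 0.197 ]
side red 8 [212.6 195.1] [0.3913 0.0424 0.197 ]
side red 76 [176.9 224. ] [ 0.2377 -0.0151  0.197 ]
top red 113 [191.7 285.7] [0.3311 0.1669 0.197 ]
```

View pics/g5.png

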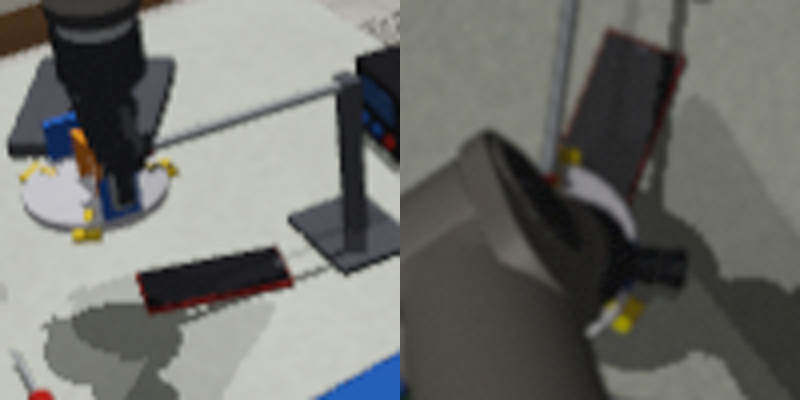

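Run:
```python
from h import *
o=r.get_obs();p=o['tcp_pos'];a=np.radians(85.8);ey=np.array([np.cos(a),np.sin(a),0]);lx=-ey;ly=np.array([np.sin(a),-np.cos(a),0])
L=p-.061*lx-[0,0,.0236] # lid origin
for ang in(90,210,330):
    w=np.radians(ang);q=L+.072*(np.cos(w)*lx+np.sin(w)*ly)+[0,0,.008];print(ang,q.round(4),'side',proj('side',q).round(1),'top',proj('top',q).round(1))
s=r.grab_frame('side');t=r.grab_frame('top')
for n,f,roi in(('side',s,(165,150,215,185)),('top',t,(140,210,180,270))):
    for b in blobs(f,'yellow',roi,3): print(n,b[0],b[1])
print('tab1 top corners side',[proj('side',L-.061*lx+d*ly+[0,0,.052]).round(1) for d in(-.018,.018)])
print(tri([205.8,161.8],[152.5,219.2]))
```

```text
90 [0.5161 0.303  0.151 ] side [[206.8 160.3]] top [[150.1 217.8]]
210 [0.413  0.3731 0.151 ] side [[173.  161.8]] top [[124.3 253.3]]
330 [0.4038 0.2488 0.151 ] side [[186.8 177.3]] top [[167.1 257.8]]
side 6 [207.2 161.8]
side 3 [186.7 173.7]
side 15 [186.4 178.2]
top 7 [153.6 218.7]
top 16 [165.9 260.4]
tab1 top corners side [array([[175.8, 150.2]]), array([[184.9, 147.3]])]
(array([0.51065721, 0.29735674, 0.14937562]), np.float64(0.0037861325129060113))
```

The lid hangs level in front of the bar's free end: loop at crop (85,150), cap just right of the gripper at (160,147), lugs within a few mm of where they should be. I go in slowly, watching the force.

>>> play_rows(targets="1 -0.006 0 -0.001 0; 1 -0.016 0 -0.001 0; 1 -0.027 0 -0.001 0; 1 -0.036 -0.001 -0.001 0; 1 -0.043 -0.001 -0.001 0; 1 -0.047 -0.001 -0.001 0; 1 -0.047 -0.001 -0.001 0")

```text
clock: 18.32
tcp_pos: [0.4878, 0.2426, 0.1677]
orientation: [0.12, 3.139, -0.0]
contact_force: [0.1, 0.5, -3.0]
grip_width: 0.0069
gripper_force: 88.3
```

Run:
```python
from h import *
s=r.grab_frame('side');f=s[125:195,170:260]
plan([(.5575,.2385,.168,85.7)])
for b in blobs(s,'red',(180,140,225,175),1): print('red',b[0],b[1])
for b in blobs(s,'orange',(170,120,230,190),3): print('or',b[0],b[1],b[2])
cv2.imwrite('pics/g6.png',cv2.resize(f,(720,560),interpolation=cv2.INTER_CUBIC)[:,:,::-1])
```

```text
now [0.4869 0.2428 0.1676] 85.7 q [-0.64  0.34  0.07  1.94 -0.03  0.87  0.95] F [-0.   0.4 -2.7]
(0.5575, 0.2385, 0.168, 85.7) 1/1: dx -0.0707 dy 0.0010 dz -0.0004 spin -0.000  dist 0.071
or 34 [197.9 153.5] ((197.6792449951172, 153.3773651123047), (10.714122772216797, 3.846095323562622), 74.05460357666016)
```

View pics/g6.png

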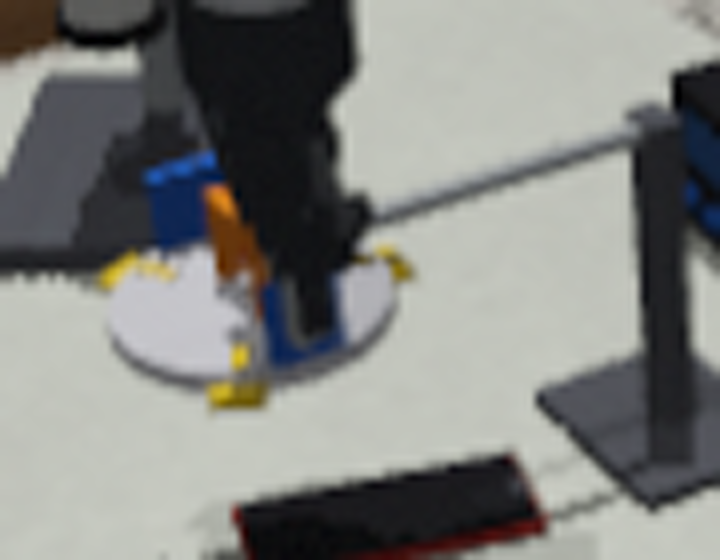

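The loop (crop (230,240)) stands right at the cap and there is no contact. I go on in small steps.

>>> play_rows(targets="1 -0.004 0 0 0; 1 -0.008 0 0 0; 1 -0.013 0 0 0; 1 -0.018 0 0 0; 1 -0.022 0 0 0; 1 -0.025 0 0 0; 1 -0.025 0 0 0")

```text
clock: 18.95
tcp_pos: [0.5123, 0.241, 0.1678]
orientation: [0.118, 3.139, 0.0]
contact_force: [-0.2, 0.5, -3.7]
grip_width: 0.0066
gripper_force: 88.3
```

>>> play_rows(targets="1 -0.005 0 0 0; 1 -0.013 0 0 0; 1 -0.022 0 0 0; 1 -0.031 0 0 0; 1 -0.039 0 0 0; 1 -0.044 0 0 0; 1 -0.046 0 0 0; 1 -0.046 0 0 0")

```text
clock: 19.62
tcp_pos: [0.5579, 0.2375, 0.1676]
orientation: [-0.119, -3.139, 0.0]
contact_force: [0.4, 0.0, -2.7]
grip_width: 0.0066
gripper_force: 88.3
```

Run:
```python
from h import *
s=r.grab_frame('side');t=r.grab_frame('top')
plan([(.5575,.2385,.168,85.7)])
for n,f,roi,z in(('side',s,(170,120,250,190),.197),('top',t,(120,170,185,240),.197)):
  for c in('red','orange','yellow'):
    for b in blobs(f,c,roi,2): print(n,c,b[0],b[1],plane(n,b[1],z)[0].round(4))
cv2.imwrite('pics/g7.png',np.hstack([cv2.resize(s[125:195,180:250],(400,400),interpolation=cv2.INTER_CUBIC),cv2.resize(t[170:250,120:200],(400,400),interpolation=cv2.INTER_CUBIC)])[:,:,::-1])
```

```text
now [0.557  0.2377 0.1676] 85.7 q [-0.57  0.43  0.09  1.79 -0.05  0.92  1.03] F [-0.5 -0.7 -2.5]
(0.5575, 0.2385, 0.168, 85.7) 1/1: dx -0.0004 dy 0.0008 dz -0.0004 spin 0.000  dist 0.001
side red 4 [200.8 156. ] [0.4803 0.2732 0.197 ]
side orange 25 [215. 146.] [0.5567 0.3025 0.197 ]
side yellow 3 [202. 152.] [0.4976 0.2949 0.197 ]
side yellow 4 [235.2 151.8] [0.5917 0.2203 0.197 ]
side yellow 3 [217.3 163.3] [0.5006 0.194  0.197 ]
side yellow 15 [216.1 167.9] [0.4819 0.1712 0.197 ]
top yellow 10 [166.3 212.6] [0.5278 0.2451 0.197 ]
top yellow 14 [170.6 219.2] [0.5099 0.2323 0.197 ]
```

View pics/g7.png

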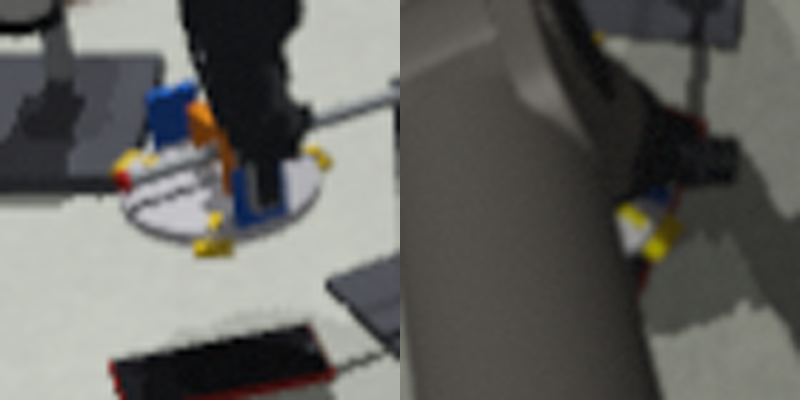

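The red cap is at crop (122,180) in front of the loop and the bar runs through the loop at (215,150). Now I lower it onto the bar.

>>> play_rows(targets="1 0 0 0.003 0; 1 0 0 0.006 0; 1 0 0 0.009 0; 1 0 0 0.01 0; 1 0 0 0.011 0; 1 0 0 0.011 0; 1 0 0 0.011 0")

```text
clock: 20.3
tcp_pos: [0.5573, 0.2377, 0.1568]
orientation: [-0.117, -3.139, 0.0]
contact_force: [0.3, 0.3, -2.3]
grip_width: 0.0066
gripper_force: 88.3
```

>>> play_rows(targets="1 0 0 0.001 0; 1 0 0 0.002 0; 1 0 0 0.002 0; 1 0 0 0.002 0; 1 0 0 0.002 0")

```text
clock: 20.72
tcp_pos: [0.5577, 0.2379, 0.1553]
orientation: [0.118, 3.139, 0.001]
contact_force: [-1.1, -1.5, 1.4]
grip_width: 0.0064
gripper_force: 89.0
```

>>> play_rows(targets="0.8 0 0 0 0; 0.75 0 0 0 0; 0.7 0 0 0 0; 0.65 0 0 0 0; 0.6 0 0 0 0; 0.5 0 0 0 0; 0.45 0 0 0 0; 0.4 0 0 0 0")

```text
clock: 21.38
tcp_pos: [0.5574, 0.2377, 0.1548]
orientation: [-0.118, -3.139, 0.0]
contact_force: [1.2, 0.5, 0.2]
grip_width: 0.0259
gripper_force: 0.0
```

>>> play_rows(targets="0.4 0 0 0 0; 0.4 0 0 0 0; 0.4 0 0 0 0; 0.4 0 0 0 0; 0.4 0 0 0 0; 0.4 0 0 0 0")

```text
clock: 21.88
tcp_pos: [0.5574, 0.2377, 0.1548]
orientation: [0.117, 3.139, 0.0]
contact_force: [-0.5, -0.1, -0.6]
grip_width: 0.0257
gripper_force: 0.0
```

Run:
```python
from h import *
o=r.get_obs();print(o['grip_width'],o['gripper_force'],o['contact_force'],o['moment'])
s=r.grab_frame('side')
for c in('red','orange','yellow','blue'):
    for b in blobs(s,c,(180,120,250,180),3): print(c,b[0],b[1])
```

```text
0.02569682862300165 0.0 [-0.48034446 -0.05731472 -0.57036   ] [-0.03514376 -0.05233196 -0.04196894]
red 3 [201. 156.]
orange 13 [214.5 147.6]
yellow 5 [235.  154.4]
yellow 16 [216.5 171. ]
blue 62 [209.2 146.3]
blue 32 [222.2 162.6]
```

>>> play_rows(targets="0.4 0 0 -0.004 0; 0.4 0 0 -0.01 0; 0.4 0 0 -0.018 0; 0.4 0 0 -0.026 0; 0.4 0 0 -0.034 0; 0.4 0 0 -0.045 0; 0.4 0 0 -0.06 0; 0.4 0 0 -0.08 0")

```text
clock: 22.6
tcp_pos: [0.5567, 0.2374, 0.2353]
orientation: [-0.117, -3.138, 0.001]
contact_force: [-0.2, -0.0, 0.2]
grip_width: 0.0259
gripper_force: 0.0
```

>>> play_rows(targets="0.4 0.01 -0.03 -0.02 0; 0.4 0.02 -0.06 -0.03 0; 0.4 0.03 -0.09 -0.04 0; 0.4 0.04 -0.12 -0.05 0; 0.4 0.04 -0.15 -0.05 0; 0.4 0.04 -0.18 -0.05 0; 0.4 0.04 -0.18 -0.05 0; 0.4 0.04 -0.18 -0.05 0")

```text
clock: 23.27
tcp_pos: [0.5041, 0.0593, 0.286]
orientation: [0.124, 3.138, 0.001]
contact_force: [0.6, 0.8, 0.7]
grip_width: 0.0257
gripper_force: 0.0
```

Run:
```python
from h import *
s=r.grab_frame('side');t=r.grab_frame('top')
for n,f,roi,z in(('side',s,(180,120,250,180),.19),('top',t,(110,160,200,250),.19)):
  for c in('orange','yellow','blue'):
    for b in blobs(f,c,roi,3): print(n,c,b[0],b[1],plane(n,b[1],z)[0].round(4))
cv2.imwrite('pics/g8.png',np.hstack([cv2.resize(s[120:190,180:250],(400,400),interpolation=cv2.INTER_CUBIC),cv2.resize(t[160:240,110:190],(400,400),interpolation=cv2.INTER_CUBIC)])[:,:,::-1])
```

```text
side orange 37 [217.2 150.5] [0.5517 0.28   0.19  ]
side yellow 17 [216.6 170.9] [0.4786 0.1637 0.19  ]
side blue 60 [209.  146.4] [0.5436 0.3251 0.19  ]
side blue 79 [224.7 161.5] [0.5325 0.1979 0.19  ]
top orange 4 [141.8 199.8] [0.5626 0.3178 0.19  ]
top orange 7 [145.1 201.9] [0.5569 0.3081 0.19  ]
top orange 11 [152.  200.1] [0.5623 0.2888 0.19  ]
top orange 8 [153.1 202.9] [0.5546 0.2853 0.19  ]
top yellow 6 [155.5 178. ] [0.6246 0.2822 0.19  ]
top yellow 6 [154.5 184. ] [0.6077 0.2842 0.19  ]
top yellow 6 [135.7 210.2] [0.5331 0.3335 0.19  ]
top yellow 19 [130.1 213.2] [0.5244 0.3489 0.19  ]
top yellow 5 [166.8 213.2] [0.5268 0.2454 0.19  ]
top yellow 33 [172.8 217.5] [0.5153 0.2281 0.19  ]
top blue 32 [128.3 199.1] [0.5637 0.3563 0.19  ]
top blue 32 [171.4 203.6] [0.5537 0.2338 0.19  ]
```

View pics/g8.png

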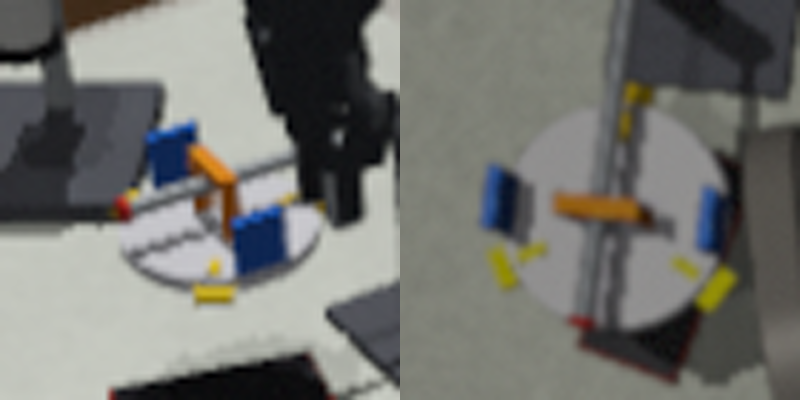

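The lid hangs by its loop on the bar, gripper clear: loop at right crop (600,207), tabs at (498,200) and (710,220), cap at (580,322). A last check of tilt and stillness.

>>> play_rows(targets="0.4 0 0 0 0; 0.4 0 0 0 0; 0.4 0 0 0 0; 0.4 0 0 0 0; 0.4 0 0 0 0; 0.4 0 0 0 0; 0.4 0 0 0 0; 0.4 0 0 0 0")

```text
clock: 24.03
tcp_pos: [0.504, 0.0612, 0.2847]
orientation: [-0.117, -3.139, 0.0]
contact_force: [-0.5, 0.2, -0.2]
grip_width: 0.0259
gripper_force: 0.0
```

Run:
```python
from h import *
s=r.grab_frame('side');t=r.grab_frame('top')
S=[b[1] for b in blobs(s,'blue',(195,120,235,180),30)];T=[b[1] for b in blobs(t,'blue',(115,180,180,220),15)]
print(S,T); A=[tri(x,y) for x,y in zip(S,T)]; print(A); d=A[1][0]-A[0][0];print('len',np.linalg.norm(d),'tilt',np.arctan2(d[2],np.hypot(*d[:2])),'mid',(A[0][0]+A[1][0])/2)
ys=[tri(a,b) for a,b in(([216.6,170.9],[172.8,217.5]),)];print(ys)
o=r.get_obs();print(o['clock'],o['tcp_pos'],np.abs(o['qvel']).max())
```

```text
[array([209. , 146.4]), array([224.7, 161.5])] [array([128.3, 199.1]), array([171.4, 203.6])]
[(array([0.56580791, 0.36608648, 0.16378885]), np.float64(0.0025534881437860512)), (array([0.55693269, 0.2414208 , 0.15950827]), np.float64(0.0005791751238872475))]
len 0.12505448725621496 tilt -0.034236448894257344 mid [0.5613703  0.30375364 0.16164856]
[(array([0.51962671, 0.24172933, 0.13381721]), np.float64(0.00043449246668037715))]
24.1333 [0.5040314  0.06118499 0.28478428] 0.0022295124178251264
```

Level within about 0.03 rad and still: the pixels are unchanged over 0.8 s. Handing in.

```bash
python3 -c "
from bench import r
print(r.hand_in())"
```

```text
the job is handed in; nothing more can be done
None
```

The job is handed in at about 24 s with no verdict shown: the lid was turned, lifted, set on the mat, picked up again by a side tab, and hung on the bar, where it was level (about 0.03 rad) and still with the gripper clear.

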